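Set a wooden blank to length against a flip stop

ROBOT

A 6-joint arm with a two-finger parallel gripper is mounted at the origin on a cart in front of the work surface, level with it; the furniture and walls round the work are solid. World frame = base frame: x ahead of the robot, y to its left, z up, the work surface at z = 0. Lengths are in mm, angles in rad, forces in N, time in s.
With the tool pointing down it reaches from about 200 to 875 mm from the base axis. Payload 3.4 kg.
Tool frame: the origin (TCP) lies between the finger pads; the fingertips stand 22 mm ahead of it and the grasp point (between the pads) lies 3 mm ahead of it; z points along the fingers, y is the direction in which the jaws open and shut (so a half turn about z gives the same grasp; the last joint's range is limited). The gripper opens to 94 mm and grips with 3 to 60 N. Pads are 16 mm wide; open, the fingers measure 119 mm over their backs; the gripper's body (75 mm by 177 mm) begins 78 mm behind the grasp point.
Start: joints at [-1.4, 0.276, 1.505, -0, 1.361, -0.121], TCP at [165.413, -550.728, 227.493] pointing down, gripper open.
Joint ranges: [-2.89, 2.89], [-0.75, 2.08], [0.22, 2.7], [-1.18, 4.32], [0.11, 2.71], [-2.7, 2.7]. Speed limits (rad/s): [2.57, 2.57, 3.14, 3.14, 3.14, 3.14].

INTERFACE

Orientations are given as a 3x3 rotation matrix whose columns are the frame's x, y, z axes.
In Python, from bench import r, optics gives the robot as it stands.
- The arm moves only by the tool drive_tool, never from a script. Its argument "series" is one flat list of numbers, 5 for each row, row after row: the closure, from 0 (fully open) to 1 (shut), then the shift along the tool's x, y, z in m, then the turn about the tool's z in degrees. In form: [grip, x, y, z, spin, grip, x, y, z, spin, ...]. A call has 1 to 20 rows; each row is the pose to reach, as a shift and turn from the pose commanded when the call began, along the tool's axes at that moment; what a row does not reach only later rows make up. A row lasts 1/12 s, in which the tool goes at most 41.7 mm and 7.16 degrees, less where a joint would pass 70% of its speed; a pose out of reach is approached as far as the arm can. A call with a gripper value outside its range is refused whole. The fingers move at their own pace and stop on an object; "newtons" is the grip in N (left out, the last holds). Time passes only in rows, so rows that repeat a pose let the fingers close. It gives the time, the measured TCP pose, the force and the opening at its end, in the units of the state.
- r.observe(): the state, without advancing time (a new reading comes with each control period).
- optics.grab_frame(name): name is "scene" or "side" or "wrist"; returns a dict with "color" (420x560x3 uint8, red, green, blue), "camera_matrix" (3x3 intrinsics, pixels), "T" (4x4, takes a point from camera to world coordinates). Camera axes: x right, y up, looking along -z (the intrinsics and any distortion apply to the point x, -y, -z); pixel columns grow to the right and rows downward; lengths in mm; the calibration is good to about 2 mm. A picture is of the moment at which its call begins. There is no depth.
- r.finish_job(): hands the job in, once; it reports no verdict.
The state is a dict: "clock": time; "q": joint angles; "joint_vel": joint speeds; "effort": joint torques, N m; "ee_pos": TCP position; "tool_rot": TCP orientation; "wrist_force": force on the tool from outside, world axes, zero at the start; "moment": the same for the moment, N m; "width": finger opening in mm.
Only numpy, scipy, OpenCV 4.12 (cv2) and the standard library are available. Lean on these libraries where they do the work, as an engineer would, in place of code of your own. Each camera call takes 0.05 s, during which the arm holds its last target. There are 200 camera calls.

TASK

On the sawing guide, flip the red stop flag fully down across the channel, then slide the pale wooden blank along the channel until its end rests against the red flag. Leave the blue flag standing up, and let go with the blank lying flat in the channel.

Things in the scene. Friction and masses are not known exactly. Their poses are not given: they have to be found in the camera images.
- guide: Fixed sawing guide: grey board 98 x 440 x 16 mm with an open channel 46 mm wide between an aluminium fence (far side, 24 mm thick, top 32 mm above bench) and a wooden ledge (robot's side, 16 mm thick, top 28 mm). Origin: underside, on the channel's midline. y runs along the channel from the blank's end (board ends y = -260 mm) to the stops (+180 mm), x across away from the robot, z up.
- red_stop: Dark steel carriage, 24 x 32 mm, on the fence; carries the red flag. Origin: middle of the fence's top under the flag, 32 mm above the bench; axes as the guide's; channel midline at x = -35 mm. The flag's side that meets the blank is at y = -8 mm. A like stop with a blue flag stands 70 to 110 mm before or behind it on the same fence; the blank passes freely beside a raised flag.
- red_flag (a joint): Red bar 16 mm wide (y), 14 thick, 70 long from hinge to tip; hinge pin along y, 10 mm above red_stop's origin. 0 rad: upright, tip 112 mm above the bench (start within 0.1). Grows as the tip swings over the channel to the robot's side (-x); 1.57: fully down on its end stop, level, upper face 49 mm above the bench. Stiff hinge, stays where left; 1 to 3 N near the tip moves it.
- blue_flag (a joint): Angle of the blue flag on the other, otherwise identical stop, same meaning; it starts upright and shall stay up.
- blank: Loose pale wooden bar, 40 (x) x 180 (y) x 36 mm high, about 0.17 kg, lying in the channel at the end away from the stops (right, seen from the robot). Origin: centre of its underside, 16 mm above the bench; top 52 mm above it. Axes as the guide's: the end that meets the flag is at y = +90 mm, the rear end, free for pushing, at y = -90 mm.

How it is judged (in metres and radians):
On the way, in this order (a step that is already met when the one before it is completed fails the run):
1. the red flag is fully down across the channel (above 1.45 rad) (value of joint red_flag above 1.45 rad), for 0.2 s.
2. the blank's end is against the red flag (gap under 10 mm) (y of blank in the frame of red_stop above -0.108 m and value of joint red_flag above 1.45 rad), for 0.2 s.
At the end, for the whole second after the job is handed in: The red flag is down (above 1.45 rad), the blue flag is still up (below 0.6 rad), and the blank lies at rest flat in the channel (within 12 mm of its midline, tilt under 10 degrees) with its end against the red flag (gap under 10 mm) (all of step 2 and value of joint blue_flag below 0.6 rad and y of blank in the frame of red_stop below -0.088 m and x of blank in the frame of red_stop between -0.047 and -0.023 m and z of blank in the frame of red_stop below -0.008 m and angle between blank's own z axis and vertical below 0.17 rad and linear speed of blank below 0.02 m/s); the robot touches nothing.
It fails at once if the blue flag is flipped down (past 0.6 rad) (value of joint blue_flag above 0.6 rad).
It also fails if it takes over 56 s, if anything falls off the work surface, if the arm or the gripper's body presses on something with over 40 N, if the wrist force passes 120 N, or if a joint passes its speed limit or range.

## Working session

There is one attempt and no reset: what is moved stays moved. The work goes in short steps, Python scripts to look and compute and a tool call to move; the robot and the scene stay as the last step left them, time stands still between calls to the robot, and variables do not carry over. Pictures are saved under pics/ and viewed, about 8 in all and at most 12, crops included, and the job is handed in when it is done.

Besides the shell and the picture viewer there is one more tool, called after "Emit:" in YAML: its name, and indented under it one key for each argument. drive_tool: Moves the arm, as the interface text tells. Its arguments: {"type":"object","properties":{"series":{"type":"array","items":{"type":"number"}},"newtons":{"type":"number"}},"required":["series"]}

```bash
mkdir -p pics; ls; python3 - <<'E'
from bench import r, optics
import cv2, numpy as np
o=r.observe(); print(o['clock'],o['ee_pos'],o['tool_rot'],o['width'])
for n in('scene','side'):
    f=optics.grab_frame(n); cv2.imwrite(f'pics/{n}1.png',f['color'][:,:,::-1]); np.savez(f'{n}1.npz',**f)
    print(n,f.keys(),f['camera_matrix'].round(1).tolist(),f['T'].round(3).tolist())
E
```

```text
pics
0.0 [ 165.30989694 -550.19604983  226.6275867 ] [[ 9.57726948e-01  2.87678618e-01 -3.25654700e-04]
 [ 2.87678742e-01 -9.57725403e-01  1.73042877e-03]
 [ 1.85919577e-04 -1.75096219e-03 -9.99998450e-01]] 94.21270523200451
scene dict_keys(['color', 'camera_matrix', 'T']) [[504.6, 0.0, 284.2], [0.0, 504.6, 207.8], [0.0, 0.0, 1.0]] [[0.905, 0.227, -0.36, 259.183], [-0.425, 0.508, -0.749, -579.021], [0.013, 0.831, 0.556, 512.274], [0.0, 0.0, 0.0, 1.0]]
side dict_keys(['color', 'camera_matrix', 'T']) [[532.9, 0.0, 279.2], [0.0, 532.9, 212.2], [0.0, 0.0, 1.0]] [[0.946, 0.126, -0.299, 316.32], [-0.324, 0.315, -0.892, -723.215], [-0.018, 0.941, 0.339, 365.52], [0.0, 0.0, 0.0, 1.0]]
```

View pics/scene1.png

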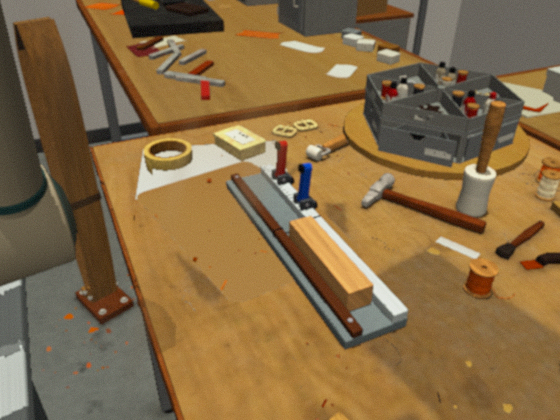

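View pics/side1.png

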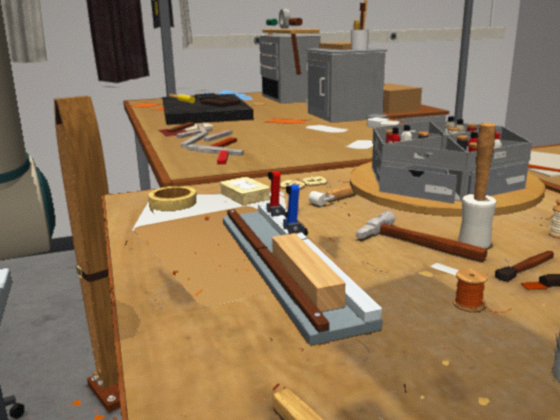

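The scene picture shows the guide running from (240,185) to (370,330), with the red flag at (282,160) and the blue flag at (305,185), so blue stands between the blank and red. The blank's top runs from (300,225) to (360,295). The side picture agrees, with red at (276,190) and blue at (293,205).

```bash
cat > h.py <<'E'
import numpy as np, cv2
class V:
    def __init__(s,f): s.c=f['color'];s.K=f['camera_matrix'];s.T=f['T']
    def ray(s,p):
        d=np.linalg.inv(s.K)@[p[0],p[1],1.]; d=s.T[:3,:3]@(d*[1,-1,-1]); return s.T[:3,3],d/np.linalg.norm(d)
    def plane(s,p,z):
        o,d=s.ray(p); return (o+d*(z-o[2])/d[2])
    def proj(s,X):
        c=(np.linalg.inv(s.T)@np.r_[X,1])[:3]*[1,-1,-1]; u=s.K@c; return u[:2]/u[2]
def tri(a,pa,b,pb):
    o,d=a.ray(pa);q,e=b.ray(pb); t=np.linalg.lstsq(np.c_[d,-e],q-o,rcond=None)[0]
    x,y=o+t[0]*d,q+t[1]*e; return (x+y)/2,np.linalg.norm(x-y)
def mask(v,which):
    h=cv2.cvtColor(v.c,cv2.COLOR_RGB2HSV); H,S,W=h[...,0],h[...,1],h[...,2]
    if which=='red': return ((H<6)|(H>172))&(S>170)&(W>90)
    if which=='blue': return (H>105)&(H<128)&(S>150)&(W>60)
def blob(v,which,box):
    m=mask(v,which).astype(np.uint8); k=np.zeros_like(m); x0,y0,x1,y1=box; k[y0:y1,x0:x1]=1; m*=k
    n,l,st,ce=cv2.connectedComponentsWithStats(m); i=1+st[1:,4].argmax(); ys,xs=np.nonzero(l==i)
    lo,hi=np.percentile(ys,[0,100]); t=ys<=lo+1
    return ce[i],(xs[t].mean(),lo),st[i]
E
python3 - <<'E'
from h import *
S=V(np.load('scene1.npz'));D=V(np.load('side1.npz'))
for w in('red','blue'):
    a=blob(S,w,(230,120,340,230));b=blob(D,w,(230,150,340,240))
    print(w,a,b); print(tri(S,a[0],D,b[0]),tri(S,a[1],D,b[1]))
A=cv2.resize(S.c[130:350,220:420],None,fx=2.7,fy=2.7,interpolation=cv2.INTER_CUBIC)
cv2.imwrite('pics/c1.png',A[:,:,::-1])
E
```

```text
red (array([281.47701149, 159.50574713]), (np.float64(282.7142857142857), np.float64(141.0)), array([275, 141,  12,  34, 174], dtype=int32)) (array([274.94 , 188.144]), (np.float64(275.7), np.float64(171.0)), array([270, 171,  11,  35, 250], dtype=int32))
(array([597.9817818 , 139.66290198,  84.32831211]), np.float64(0.7146481012662781)) (array([605.90541013, 154.33195216, 111.91645616]), np.float64(1.4502902531718096))
blue (array([304.27609428, 182.42087542]), (np.float64(306.73333333333335), np.float64(164.0)), array([297, 164,  14,  37, 297], dtype=int32)) (array([292.58895706, 204.65644172]), (np.float64(293.92857142857144), np.float64(185.0)), array([286, 185,  13,  41, 326], dtype=int32))
(array([603.21678738,  61.52279641,  77.90423086]), np.float64(0.6791860945672445)) (array([606.69908505,  62.74698671, 111.37497958]), np.float64(1.4341620278105447))
```

View pics/c1.png

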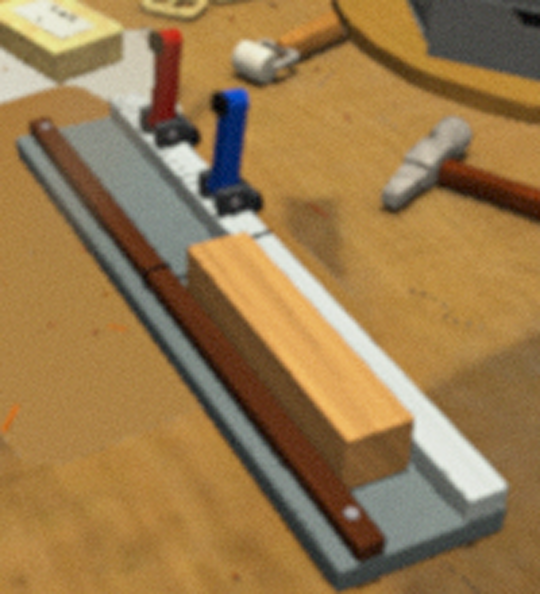

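The crop shows the blank's top corners at about (190,250), (248,235), (412,422) and (349,440). The ledge runs from (40,122) to (370,550). Both flags are upright.

```bash
python3 - <<'E'
from h import *
S=V(np.load('scene1.npz'))
for n,p,z in [('bFL',(190,250),52),('bFR',(248,235),52),('bNR',(412,422),52),('bNL',(349,440),52),
 ('boardNL',(338,573),16),('boardFL',(18,138),16),('fenceNR',(507,487),32),('fenceNL',(468,503),32),('fenceFL',(112,98),32),('ledgeNL',(360,550),28),('ledgeFL',(32,122),28)]:
    q=(p[0]/2.7+220-.3,p[1]/2.7+130-.3); print(n,S.plane(q,z).round(1))
E
```

```text
bFL [5.482e+02 2.000e-01 5.200e+01]
bFR [586.2  -0.   52. ]
bNR [ 584.8 -177.    52. ]
bNL [ 549.6 -175.1   52. ]
boardNL [ 520.6 -218.7   16. ]
boardFL [518.8 219.1  16. ]
fenceNR [ 615.5 -217.9   32. ]
fenceNL [ 591.8 -218.9   32. ]
fenceFL [591.5 219.2  32. ]
ledgeNL [ 530.8 -219.7   28. ]
ledgeFL [529.  216.6  28. ]
```

```bash
python3 - <<'E'
from h import *
S=V(np.load('scene1.npz'));D=V(np.load('side1.npz'))
print('post top',tri(S,(45,22),D,(80,98)),'post ring',tri(S,(85,200),D,(93,272)))
for w in('red','blue'):
    for v in(S,D):
        c=blob(v,w,(230,120,340,240))[0]; o,d=v.ray(c); print(w,(o+d*(600-o[0])/d[0]).round(1))
E
```

```text
post top (array([275.94785401, 969.13949503, 162.66201778]), np.float64(6.227374610628502)) post ring (array([ 255.94069212,  830.23389068, -329.59007585]), np.float64(27.713888094778017))
red [600.  144.7  81.2]
red [600.  144.8  82.8]
blue [600.   54.9  82.5]
blue [600.   53.6  80.7]
```

Emit:
drive_tool:
  series: [1,0.03,-0.025,0,1,1,0.07,-0.055,0,3,1,0.1,-0.08,0,5,1,0.135,-0.105,0,7,1,0.165,-0.13,0,9,1,0.2,-0.16,0,11,1,0.235,-0.185,0,13,1,0.265,-0.21,0,15,1,0.3,-0.235,0,16.7,1,0.3,-0.235,0,16.7]
  newtons: 30

```text
clock: 0.93
ee_pos: [387.3, -234.3, 227.3]
tool_rot: [[1.0, 0.004, 0.002], [0.004, -1.0, 0.003], [0.002, -0.003, -1.0]]
wrist_force: [0.3, -0.2, -0.4]
width: 30.5
```

Emit:
drive_tool:
  series: [1,0.02,-0.028,0,0,1,0.04,-0.057,0,0,1,0.06,-0.085,0,0,1,0.08,-0.113,0,0,1,0.1,-0.14,0,0,1,0.12,-0.17,0,0,1,0.14,-0.2,0,0,1,0.16,-0.225,0,0,1,0.18,-0.255,0,0,1,0.2,-0.283,0,0,1,0.22,-0.311,0,0,1,0.24,-0.34,0,0,1,0.255,-0.36,0,0,1,0.268,-0.377,0,0,1,0.268,-0.377,0,0,1,0.268,-0.377,0,0]

```text
clock: 2.27
ee_pos: [653.1, 137.6, 226.2]
tool_rot: [[1.0, 0.002, -0.002], [0.002, -1.0, -0.001], [-0.002, 0.001, -1.0]]
wrist_force: [-0.6, -0.2, 0.3]
width: 0.6
```

```bash
python3 - <<'E'
from bench import r, optics
from h import *
o=r.observe(); print(o['clock'],o['ee_pos'],o['width'])
f=optics.grab_frame('wrist'); W=V(f); np.savez('w1.npz',**f)
g=optics.grab_frame('side'); np.savez('side2.npz',**g)
print(f['T'].round(2).tolist())
cv2.imwrite('pics/w1.png',np.vstack([cv2.resize(x['color'],None,fx=.7,fy=.7)for x in(f,g)])[:,:,::-1])
E
```

```text
2.2667 [653.0728764  137.63672042 226.22118983] 0.5699526512688738
[[0.0, 0.97, 0.24, 722.92], [-1.0, 0.0, 0.0, 137.43], [0.0, -0.24, 0.97, 382.13], [0.0, 0.0, 0.0, 1.0]]
```

View pics/w1.png

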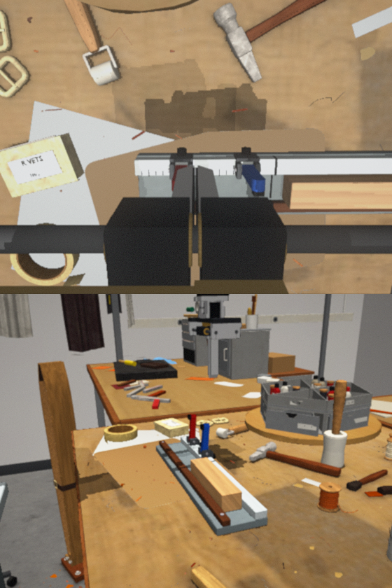

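The wrist view shows the red carriage at about (180,152) and the blue one at (246,152) in the scaled picture. The closed fingers sit slightly to the blue side of red.

```bash
python3 - <<'E'
from h import *
W=V(np.load('w1.npz'))
h=cv2.cvtColor(W.c,cv2.COLOR_RGB2HSV)
for x0 in(243,335):
    sub=W.c[205:225,x0-5:x0+45].max(2)<75
    ys,xs=np.nonzero(sub); a,b=xs.min()+x0-5,xs.max()+x0-5; print(a,b,ys.min()+205,ys.max()+205,sub.sum(0))
    print(W.plane((a,215),40),W.plane((b,215),40),W.plane((xs.mean()+x0-5,215),40))
for w in('red','blue'):
    ys,xs=np.nonzero(mask(W,w)[200:300,230:400]); xs+=230;ys+=200; print(w,len(xs),xs.min(),xs.max(),ys.min(),ys.max(),W.plane((xs.min(),ys.max()),105),W.plane((xs.max(),ys.min()),60))
E
```

```text
239 287 211 224 [ 0  1  0  0  0  0  5  6  6  6  6  6  6  6  6  7 13 13 14 14 14 14 14 14
 14 13 13 12  7  6  6  6  6  6  6  6  6  5  1  0  0  0  1  1  0  0  1  1
  1  1]
[627.49960077 173.92341551  40.        ] [627.50933184 128.42220761  40.        ] [627.50384902 154.05915864  40.        ]
330 375 210 224 [ 1  1  1  1  5  7  7  7  7  7  7  7  7  7  7  8 14 14 14 15 15 14 14 14
 14 14 14 13  8  7  7  7  7  7  7  7  6  2  2  1  0  1  0  1  0  1  0  0
  0  0]
[627.51805412  87.63793976  40.        ] [627.52718703  44.93366739  40.        ] [627.52224973  68.019831    40.        ]Traceback (most recent call last):
  File "<stdin>", line 9, in <module>
    return umr_minimum(a, axis, None, out, keepdims, initial, where)
ValueError: zero-size array to reduction operation minimum which has no identity
```

Emit:
drive_tool:
  series: [1,0,-0.009,0.015,0,1,0,-0.017,0.04,0,1,0,-0.017,0.07,0,1,0,-0.017,0.095,0,1,0,-0.017,0.108,0,1,0,-0.017,0.108,0,1,-0.015,-0.017,0.108,0,1,-0.03,-0.017,0.107,0,1,-0.04,-0.017,0.108,0,1,-0.05,-0.017,0.109,0,1,-0.06,-0.017,0.11,0,1,-0.06,-0.017,0.11,0]

```text
clock: 3.37
ee_pos: [590.9, 154.4, 118.1]
tool_rot: [[1.0, 0.0, -0.001], [0.0, -1.0, -0.0], [-0.001, 0.0, -1.0]]
wrist_force: [-0.5, -0.5, 0.6]
width: 0.6
```

```bash
python3 - <<'E'
from bench import r, optics
from h import *
f=optics.grab_frame('side'); g=optics.grab_frame('scene')
A=np.hstack([cv2.resize(x['color'][b:b+150,200:340],None,fx=2.8,fy=2.8) for x,b in((f,110),(g,80))])
cv2.imwrite('pics/p2.png',A[:,:,::-1])
E
```

```text
(no output)
```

View pics/p2.png

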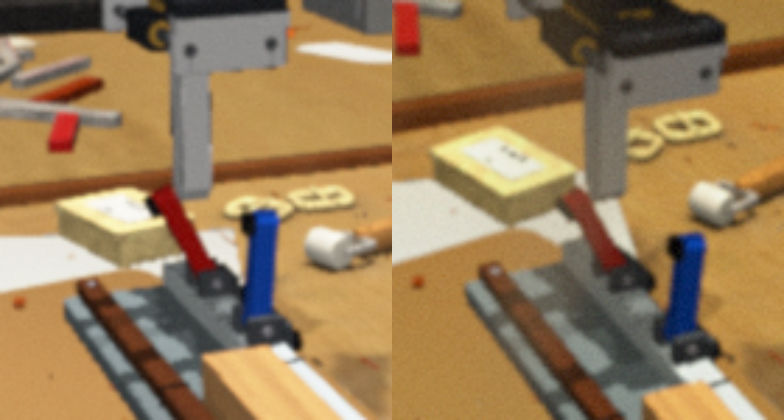

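The red flag now leans about 30° towards the robot, touched by the finger. The blue flag is upright and untouched.

Emit:
drive_tool:
  series: [1,-0.008,0,0.005,0,1,-0.014,0,0.01,0,1,-0.02,0,0.015,0,1,-0.024,0,0.02,0,1,-0.028,0,0.027,0,1,-0.031,0,0.033,0,1,-0.033,0,0.04,0,1,-0.035,0,0.044,0,1,-0.035,0,0.047,0,1,-0.035,0,0.049,0,1,-0.035,0,0.05,0,1,-0.035,0,0.05,0,1,-0.035,0,0.05,0]

```text
clock: 4.55
ee_pos: [557.2, 154.7, 70.7]
tool_rot: [[1.0, 0.0, -0.0], [0.0, -1.0, -0.0], [-0.0, 0.0, -1.0]]
wrist_force: [-7.4, -1.0, 23.4]
width: 0.5
```

Emit:
drive_tool:
  series: [1,0,0,-0.03,0,1,0,0,-0.07,0,1,0,0.01,-0.1,0,1,0,0.04,-0.1,0,1,0.003,0.08,-0.1,0,1,0.006,0.12,-0.1,0,1,0.01,0.16,-0.1,0,1,0.011,0.2,-0.1,0,1,0.011,0.24,-0.1,0,1,0.011,0.28,-0.1,0,1,0.011,0.315,-0.1,0,1,0.011,0.345,-0.1,0,1,0.011,0.365,-0.1,0,1,0.011,0.367,-0.1,0,1,0.011,0.367,-0.1,0]

```text
clock: 5.8
ee_pos: [568.9, -213.3, 166.8]
tool_rot: [[1.0, -0.002, -0.001], [-0.002, -1.0, 0.001], [-0.001, -0.001, -1.0]]
wrist_force: [0.4, 0.5, -0.6]
width: 0.6
```

```bash
python3 - <<'E'
from bench import r, optics
from h import *
f=optics.grab_frame('side'); g=optics.grab_frame('scene')
A=np.hstack([cv2.resize(x['color'][b:b+200,200:400],None,fx=2,fy=2) for x,b in((f,140),(g,130))])
cv2.imwrite('pics/p3.png',A[:,:,::-1])
E
```

```text
(no output)
```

View pics/p3.png

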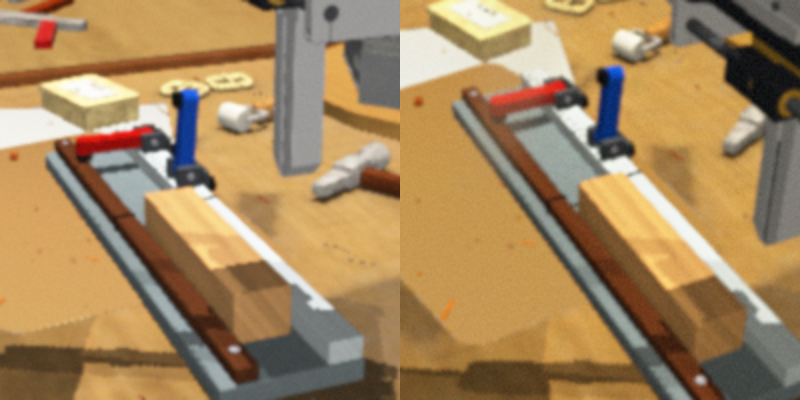

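The red flag lies level across the channel, the blue flag is upright, and the fingers are above and behind the blank's rear end.

Emit:
drive_tool:
  series: [1,0,0,0.03,0,1,0,0,0.06,0,1,0,0,0.09,0,1,0,0,0.11,0,1,0,0,0.118,0,1,0,0,0.118,0,1,0,-0.01,0.118,0,1,0,-0.018,0.118,0,1,0,-0.026,0.118,0,1,0,-0.034,0.118,0,1,0,-0.042,0.118,0,1,0,-0.05,0.118,0,1,0,-0.058,0.118,0,1,0,-0.066,0.118,0,1,0,-0.074,0.118,0,1,0,-0.082,0.118,0,1,0,-0.09,0.118,0,1,0,-0.098,0.118,0,1,0,-0.106,0.118,0,1,0,-0.106,0.118,0]

```text
clock: 7.57
ee_pos: [568.5, -104.2, 49.2]
tool_rot: [[1.0, 0.001, -0.001], [0.001, -1.0, 0.002], [-0.001, -0.002, -1.0]]
wrist_force: [-0.3, -0.2, -0.4]
width: 0.4
```

Emit:
drive_tool:
  series: [1,0,-0.007,0,0,1,0,-0.014,0,0,1,0,-0.02,0,0,1,0,-0.025,0,0,1,0,-0.03,0,0,1,0,-0.035,0,0,1,0,-0.04,0,0,1,0,-0.043,0,0,1,0,-0.045,0,0,1,0,-0.045,0,0]

```text
clock: 8.4
ee_pos: [569.1, -60.8, 49.5]
tool_rot: [[1.0, 0.001, -0.0], [0.001, -1.0, 0.0], [-0.0, -0.0, -1.0]]
wrist_force: [0.4, 0.9, -0.1]
width: 0.7
```

```bash
python3 - <<'E'
from bench import r, optics
from h import *
f=optics.grab_frame('side'); g=optics.grab_frame('scene')
A=np.hstack([cv2.resize(x['color'][b:b+133,220:353],None,fx=3,fy=3) for x,b in((f,150),(g,120))])
cv2.imwrite('pics/p4.png',A[:,:,::-1])
E
```

```text
(no output)
```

View pics/p4.png

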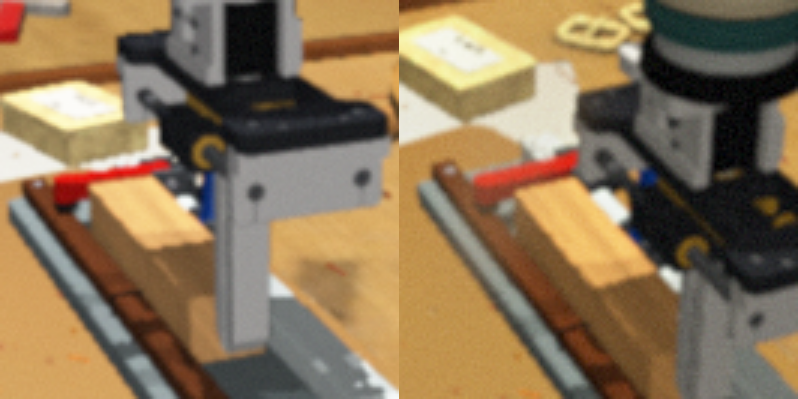

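The blank is a little short of the red flag, and blue is still behind the hand. I'll creep forward and watch the force.

Emit:
drive_tool:
  series: [1,0,-0.002,0,0,1,0,-0.004,0,0,1,0,-0.006,0,0,1,0,-0.008,0,0,1,0,-0.01,0,0,1,0,-0.01,0,0]

```text
clock: 9.0
ee_pos: [569.1, -50.9, 49.5]
tool_rot: [[1.0, 0.001, 0.0], [0.001, -1.0, 0.0], [0.0, -0.0, -1.0]]
wrist_force: [-0.4, 0.1, -0.9]
width: 0.4
```

Emit:
drive_tool:
  series: [1,0,-0.001,0,0,1,0,-0.002,0,0,1,0,-0.003,0,0,1,0,-0.003,0,0]

```text
clock: 9.33
ee_pos: [569.1, -48.1, 49.5]
tool_rot: [[1.0, 0.0, 0.0], [0.0, -1.0, 0.0], [0.0, -0.0, -1.0]]
wrist_force: [1.3, -0.3, 0.1]
width: 0.3
```

Emit:
drive_tool:
  series: [1,0,-0.001,0,0,1,0,-0.002,0,0,1,0,-0.003,0,0,1,0,-0.003,0,0]

```text
clock: 9.67
ee_pos: [569.1, -45.1, 49.5]
tool_rot: [[1.0, 0.0, 0.0], [0.0, -1.0, 0.0], [0.0, -0.0, -1.0]]
wrist_force: [0.4, 0.5, 1.3]
width: 0.8
```

Emit:
drive_tool:
  series: [1,0,-0.001,0,0,1,0,-0.002,0,0,1,0,-0.002,0,0]

```text
clock: 9.92
ee_pos: [569.5, -44.4, 49.5]
tool_rot: [[1.0, 0.001, 0.001], [0.001, -1.0, -0.002], [0.001, 0.002, -1.0]]
wrist_force: [-0.0, -4.5, -0.3]
width: 0.6
```

Emit:
drive_tool:
  series: [1,0,-0.001,0,0,1,0,-0.001,0,0,1,0,-0.001,0,0]

```text
clock: 10.17
ee_pos: [569.8, -44.3, 49.6]
tool_rot: [[1.0, 0.002, 0.001], [0.002, -1.0, -0.004], [0.001, 0.004, -1.0]]
wrist_force: [0.4, -6.7, -1.2]
width: 0.7
```

Emit:
drive_tool:
  series: [1,0,0.005,0,0,1,0,0.02,0,0,1,0,0.04,0,0,1,0,0.045,-0.03,0,1,0,0.05,-0.07,0,1,0,0.08,-0.1,0,1,0,0.12,-0.13,0,1,0,0.16,-0.15,0,1,0,0.2,-0.15,0,1,0,0.23,-0.15,0,1,0,0.23,-0.15,0]

```text
clock: 11.08
ee_pos: [569.4, -279.2, 199.8]
tool_rot: [[1.0, -0.005, 0.002], [-0.005, -1.0, -0.004], [0.002, 0.004, -1.0]]
wrist_force: [-0.4, 1.0, 0.6]
width: 0.7
```

```bash
python3 - <<'E'
from bench import r, optics
from h import *
o=r.observe(); print(o['clock'],o['ee_pos'],o['wrist_force'])
f=optics.grab_frame('side'); g=optics.grab_frame('scene')
np.savez('side5.npz',**f);np.savez('scene5.npz',**g)
A=np.hstack([cv2.resize(x['color'][b:b+133,220:353],None,fx=3,fy=3) for x,b in((f,150),(g,130))])
cv2.imwrite('pics/p5.png',A[:,:,::-1])
E
```

```text
11.0833 [ 569.4471924  -279.23177629  199.84490801] [-0.44549478  1.00460791  0.60568606]
```

View pics/p5.png

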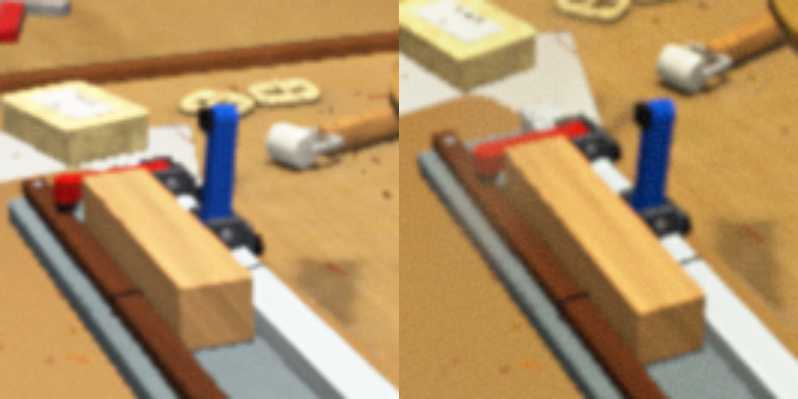

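The blank's front end meets the red flag in both views. It lies flat and straight, blue is upright, and the hand is clear. I'll do one numeric check and then hand in.

```bash
python3 - <<'E'
from bench import r
from h import *
S=V(np.load('scene5.npz'))
for p in((640,318),(703,297),(507,152),(566,138)): print(S.plane(((p[0]-399)/3+220-.3,p[1]/3+130-.3),52).round(1))
print(r.finish_job())
E
```

```text
[546.7 -37.5  52. ]
[584.5 -34.8  52. ]
[548.2 141.5  52. ]
[587.  142.3  52. ]
the job is handed in; nothing more can be done
None
```

I flipped the red flag down onto its end stop, slid the blank up against it, backed off clear, and handed the job in at about 11 s. No verdict is reported.

- **Red flag:** it pressed back with about 23 N at 49 mm above the bench, the height given for fully down. Later pictures show it level.
- **Blank contact:** the fingers stopped at y ≈ -44 mm and the push force rose from about 0 to 4.5 and then 6.7 N. That puts the blank's end at about y = 148 mm, against a flag face I estimated at 147 mm.
- **Final pictures:** the blank lies flat and straight in the channel, centred at x ≈ 567 mm, with the midline at about 568 mm. Its end meets the red flag, the blue flag is upright, and the hand is clear.
- **Disagreement:** the blank's top corners read from the scene picture put its front end at y ≈ 142 mm, about 5 mm short of the flag estimate. I take this as corner-picking and calibration error, since the force shows firm contact.
- **Flag position:** my readings for the red flag along the channel also differed, from about 145 to 155 mm. I used 155 mm.

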